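# Load the dish carrier into the reader and hold it down

### The job

Pick up the dish carrier by its grip block and slide it, dish end first, between the guides and under the hood of the dish reader, until the pocket in its underside drops over the locating pin hidden under the hood. Then press the carrier, lying flat on the sprung stage, down to the stage's stop and finish while still holding it pressed down: do not let go. Keep the dish roughly level all the way and leave the other things on the bench alone.

Things in the scene. Friction and masses are not known exactly. Their poses are not given: they have to be found in the camera images.
- carrier: loose grey plastic dish carrier, about 0.18 kg: plate 170 (x) x 90 (y) x 11 mm, origin at the centre of its flat underside, z up, +x towards the dish end, which goes in first. A flat round dish 72 mm across is fixed on it at x=+35 mm, top 27 mm above the underside. Near the other end stands the grip block
- grip (a point): middle of the grip block, carrier x=-55 mm, 50 mm above the underside, axes as the carrier's. The block is 40 mm (x) x 34 mm (y) and reaches from the plate to 68 mm above the underside. Fingers closing along the carrier's x resist tipping best
- pocket (a point): mouth of the blind pocket in the carrier's underside, at carrier x=+40 mm, y=0; 14 mm (x) x 16 mm (y), 8 mm deep; axes as the carrier's. It fits over the pin of the reader's stage
- reader: fixed white dish reader, 260 (x) x 170 (y) x 109 mm high; origin at the centre of its underside, on the bench, z up; the carrier enters at its -x end and moves along +x between two upright grey guides, inner faces 95 mm apart, tops 60 mm above the bench, flared over their first 45 mm. The way is open above up to the hood
- hood_edge (a point): middle of the hood's lower front edge, reader x=+20 mm, 85 mm above the bench, axes as the reader's. The hood roofs the way from here to the closed back (inner face at reader x=+118 mm); its underside is 85 mm, its top 109 mm above the bench
- deck (a point): centre of the sprung stage's flat aluminium top (220 x 88 mm) between the guides, above the reader's origin, 40 mm above the bench when up; moves with the stage; axes as the reader's. On its centre line stands the pin, 10 mm across, 6 mm tall, bevelled tip, anywhere from deck x=+32 to +57 mm: under the hood, different each time, has to be felt
- stage (a joint): how far the stage is pressed down, m: 0 up, 0.008 at its stop. Sprung: the carrier alone sinks it under 1 mm; 3 mm takes about 5 N, the stop about 9 N, carrier's weight included. Pushed down on the pin's tip the carrier takes the stage down with it; when the pocket comes over the pin the stage springs back up to the carrier and the pin stops the sliding
- bottle: loose brown glass bottle, 86 mm across, 170 mm tall, a bystander; origin at the centre of its underside
- beaker: loose empty glass cup, 68 mm across, 85 mm tall, a bystander; origin at the centre of its underside
- spatula: loose flat steel lab spatula lying on the bench, 178 mm long along its x, 18 mm wide, 6 mm thick, a bystander; origin on its underside near the middle
- dishes: loose stack of three flat round glass dishes with white lids, one body, 68 mm across, 45 mm tall, a bystander; origin at the centre of its underside

How it is judged:
On the way, in this order (a step that is already met when the one before it is completed fails the run):
1. the dish end of the carrier is under the hood, between the guides (x of carrier in the frame of deck between -0.05 and 0.03 m and y of carrier in the frame of deck between -0.008 and 0.008 m and z of carrier in the frame of reader between 0.03 and 0.06 m), for 0.1 s.
2. the carrier has dropped over the pin and lies flat on the stage (x of carrier in the frame of deck between -0.012 and 0.022 m and y of carrier in the frame of deck between -0.006 and 0.006 m and z of carrier in the frame of deck below 0.002 m and angle between carrier's own z axis and vertical below 0.025 rad and angle between the x axis of carrier and the x axis of reader, either way round below 0.08 rad), for 0.1 s.
At the end, for the whole second after the job is handed in: the carrier lies flat on the stage (2 mm, 1.4 degrees), lined up with the guides (4.5 degrees), pocket over the pin (origin at deck x -12 to +22 mm, y within 6 mm); the fingers press on it with over 2 N and hold the stage at least 6.5 of its 8 mm down (all of step 2 and value of joint stage above 0.0065 m and contact force between the fingers and carrier above 2 N); the arm keeps its last pose, push and grip.
It fails at once if a bystander is moved more than 20 mm or tipped over (distance of any of bottle, beaker, spatula, dishes from where it was at the start of the episode above 0.02 m or angle between any of bottle, beaker, dishes's own z axis and vertical above 0.4 rad).
It fails at once if the carrier with its dish is tilted more than 20 degrees (angle between carrier's own z axis and vertical above 0.35 rad).
It also fails if it takes over 48 s, if anything falls off the work surface, if the arm or the gripper's body presses on something with over 40 N, if the wrist force passes 120 N, or if a joint passes its speed limit or range.

### The arm

A 7-joint arm with a two-finger parallel gripper is mounted at the origin on the work surface. World frame = base frame: x ahead of the robot, y to its left, z up, the work surface at z = 0. Lengths are in m, angles in rad, forces in N, time in s.
With the tool pointing down it reaches from about 0.4 to 0.9 m from the base axis. Payload 5.6 kg.
Tool frame: the origin (TCP) lies midway between the tips of the shut fingers; the grasp point (between the pads) lies 19 mm behind it; z points along the fingers, y is the line along which they close (so a half turn about z gives the same grasp; the last joint's range is limited). The gripper opens to 92 mm and grips with 3 to 60 N. Pads are 20 mm wide; open, the fingers measure 128 mm over their backs; the gripper's body (75 mm by 189 mm) begins 69 mm behind the grasp point.
Start: joints at [1.259, 0.468, -0.012, 1.603, 0.006, 1.071, -0.056], TCP at [0.173, -0.627, 0.215] pointing down, gripper open.
Joint ranges: [-2.53, 2.53], [-0.31, 2.02], [-1.57, 1.55], [0.28, 2.44], [-1.29, 4.43], [0.15, 1.84], [-2.92, 2.92]. Speed limits (rad/s): [2.57, 2.57, 3.14, 3.14, 3.14, 3.14, 3.14].

### API

Orientations are given as a 3x3 rotation matrix whose columns are the frame's x, y, z axes.
In Python, from station import env, effector, solver, viewer, workorder, search_frame, tip_of gives the robot as it stands. Calls block until the motion is done:
- env.reach(position, orientation): joint-space move of the TCP to a pose.
- env.movel(position, frame=None, rate=0.15): straight line of the TCP; frame=None keeps the orientation; rate is the mean speed in m/s.
- env.goto_joints(angles): joint-space move.
- effector.release() and effector.grasp(squeeze=None): open the fingers fully, or close them until they stop; squeeze is the grip in N (None keeps the last).
- env.pause(seconds).
- solver.inverse_kinematics(position, orientation): joint angles nearest the present ones, or None.
- env.sense(): the state.
- viewer.read_camera(name): name is "scene" or "top" or "wrist"; returns (picture, depth): 400x640x3 uint8, red, green, blue; 400x640 float32, m along the optical axis (not along the pixel's ray), 0 where there is no reading.
- viewer.camera_info(name): a dict with "intrinsics" (3x3 intrinsics, pixels), "eye" and "rotation" of the camera in the world; the wrist camera has in their place "T_tool_cam" (4x4, takes a point from camera to tool coordinates, whose origin is the TCP and whose axes are the flange's). Camera axes: x right, y up, looking along -z (the intrinsics and any distortion apply to the point x, -y, -z); pixel columns grow to the right and rows downward; lengths in m; the calibration is good to about 2 mm. The wrist camera is an equidistant fisheye: a pixel r from the principal point sees the ray r / f radians off the axis. A picture is of the moment at which its call begins: read the wrist's pose just before it. camera_info takes no time and is no camera call.
A pose or a line that the arm cannot do raises env.PlanningError and nothing moves.
- workorder.finish_job(): hands the job in; it is judged then, once.
Trained networks look in the newest picture that a camera, given by its name, has taken for a name from the list of things; names that differ only in an ending like _2 or _b are one class to them, and where a whole thing is asked for, a point or a joint stands for the part that bears it (a point fixed in the world has none). Each returns a list of dicts, best first, with "score" (0 to 1); they miss things now and then, are a little off and sometimes report something else, mostly with a low value. They report only what shows in the picture. A call takes as long as a camera call.
- search_frame(camera, name): "at" ([x, y, z] in m, in world coordinates, good to about 4 mm: the middle of the surface that is visible of it).
- tip_of(camera, name): "at" ([x, y, z] in m, in world coordinates, good to about 4 mm: a listed point, or the origin of a listed thing).
The state is a dict: "t": time; "joint_positions": joint angles; "joint_velocities": joint speeds; "tau": joint torques, N m; "ee_pos": TCP position; "tcp_rot": TCP orientation; "wrist_force": force on the tool from outside, world axes, zero at the start; "moment": the same for the moment, N m; "gripper_width": finger opening in m; "grasp_force": force on a finger pad.
Only numpy, scipy, OpenCV 4.12 (cv2) and the standard library are available. Lean on these libraries where they do the work, as an engineer would, in place of code of your own. Each camera call takes 0.05 s, during which the arm holds its last target. There are 200 camera calls.

## Working session

There is one attempt and no reset: what is moved stays moved. The work goes in short steps, each a Python script; the robot and the scene stay as the last script left them, time stands still between calls to the robot, and variables do not carry over. Pictures are saved under pics/ and viewed, at most 10 in all, crops included, and the job is handed in when it is done.

```bash
ls; mkdir -p pics; python3 - <<'E'
from station import *
import cv2,numpy as np
for c in("scene","top"):
    p,d=viewer.read_camera(c); cv2.imwrite(f"pics/{c}0.png",p[...,::-1])
    for n in("carrier","grip","pocket","reader","hood_edge","deck","bottle","beaker","spatula","dishes"):
        for f in(search_frame,tip_of):
            try: r=f(c,n)
            except Exception as e: print(n,e);continue
            print(c,n,f.__name__,[(np.round(x["at"],3).tolist(),round(x["score"],2)) for x in r[:2]])
print(env.sense()["t"])
print(np.round(env.sense()["tcp_rot"],3), viewer.camera_info("top"))
E
```

```text
pics
scene carrier call [([0.566, -0.243, 0.014], 0.84)]
scene carrier call [([0.556, -0.249, 0.004], 0.6)]
scene grip call [([0.566, -0.248, 0.008], 0.75)]
scene grip call [([0.502, -0.25, 0.05], 0.92)]
scene pocket call [([0.567, -0.245, 0.008], 0.74)]
scene pocket call [([0.596, -0.246, -0.003], 0.7), ([0.633, 0.047, 0.087], 0.19)]
scene reader call [([0.687, 0.044, 0.083], 0.94), ([0.54, 0.394, 0.109], 0.46)]
scene reader call [([0.611, 0.046, -0.0], 0.92)]
scene hood_edge call [([0.685, 0.044, 0.084], 0.75)]
scene hood_edge call [([0.636, 0.047, 0.082], 0.73)]
scene deck call [([0.548, 0.051, 0.037], 0.86)]
scene deck call [([0.613, 0.048, 0.042], 0.63)]
scene bottle call [([0.541, 0.395, 0.106], 0.83)]
scene bottle call [([0.514, 0.409, -0.001], 0.57)]
scene beaker call [([0.696, -0.31, 0.058], 0.88)]
scene beaker call [([0.698, -0.307, 0.001], 0.61)]
scene spatula call [([0.358, 0.282, 0.007], 0.64), ([0.55, 0.054, 0.041], 0.64)]
scene spatula call [([0.382, 0.276, -0.0], 0.44), ([0.554, -0.247, -0.0], 0.16)]
scene dishes call [([0.747, -0.16, 0.045], 0.84)]
scene dishes call 
[... 881 characters left out ...]
 -0.002], 0.28)]
top spatula call [([0.351, 0.285, 0.012], 0.8)]
top spatula call [([0.383, 0.275, 0.005], 0.83)]
top dishes call [([0.623, 0.045, 0.042], 0.66), ([0.735, -0.163, 0.046], 0.61)]
top dishes call [([0.741, -0.164, -0.001], 0.95)]
2.1
[[ 0.964  0.265 -0.   ]
 [ 0.265 -0.964 -0.   ]
 [-0.     0.    -1.   ]] {'intrinsics': array([[514.51406391,   0.        , 313.15187928],
       [  0.        , 514.51406391, 194.64457064],
       [  0.        ,   0.        ,   1.        ]]), 'eye': array([0.41215318, 0.05481584, 1.47862115]), 'rotation': array([[-0.02623533,  0.99334166, -0.11217864],
       [-0.99941591, -0.02360513,  0.02471107],
       [ 0.02189855,  0.11276142,  0.99338075]])}
```

View pics/top0.png

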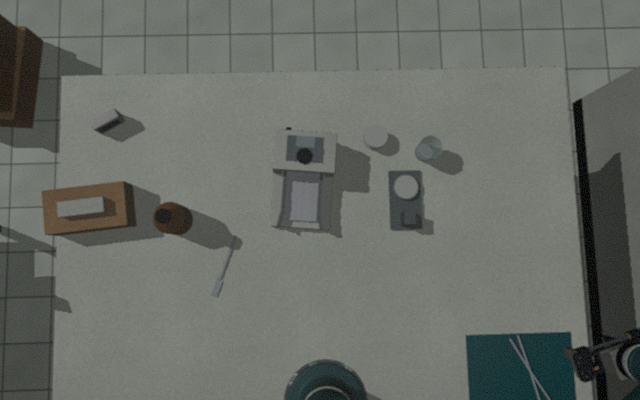

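View pics/scene0.png

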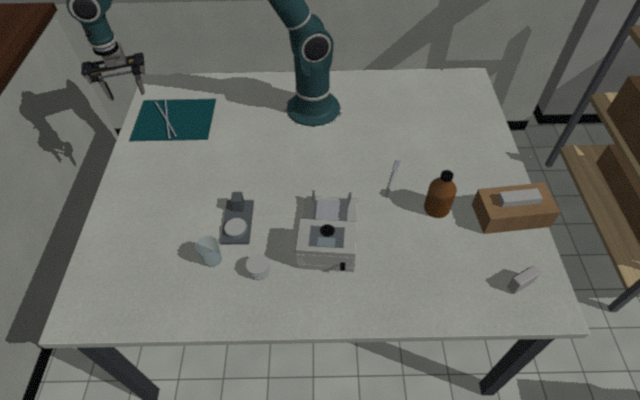

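The pictures agree with the network. In the top view the carrier is at about (406,200) with its grip at (411,219) nearest the robot. The reader is at (305,180), opening towards the robot. Both have yaw near 0, and the bystanders are clear of the path. Next I'll get the yaws from depth.

```bash
cat > h.py <<'E'
from station import *
import cv2,numpy as np
def cloud(c):
    p,d=viewer.read_camera(c); i=viewer.camera_info(c); K=i["intrinsics"]
    v,u=np.mgrid[:400,:640]; 
    P=np.stack([(u-K[0,2])/K[0,0]*d,-(v-K[1,2])/K[1,1]*d,-d],-1)
    return p,P@np.array(i["rotation"]).T+i["eye"],d>0
def rect(P,m,lo,hi,box):
    q=P[m&(P[...,2]>lo)&(P[...,2]<hi)&(P[...,0]>box[0])&(P[...,0]<box[1])&(P[...,1]>box[2])&(P[...,1]<box[3])]
    return q,cv2.minAreaRect((q[:,:2]*1000).astype(np.float32))
def R(yaw):  # tool down, tool y along +carrier x
    c,s=np.cos(yaw),np.sin(yaw)
    return np.array([[-s,c,0],[c,s,0],[0,0,-1.]])
E
python3 - <<'E'
from h import *
for c in("top","scene"):
    p,P,m=cloud(c)
    for n,lo,hi,b in(("carrier",.005,.017,(.44,.66,-.32,-.18)),("cgrip",.058,.08,(.44,.56,-.32,-.18)),("hood",.095,.118,(.6,.8,-.08,.18)),("guides",.05,.068,(.45,.64,-.08,.18)),("deck",.033,.047,(.45,.64,-.02,.12)),("dish",.022,.035,(.5,.68,-.32,-.18))):
        q,r=rect(P,m,lo,hi,b); print(c,n,len(q),np.round(np.median(q,0),4),np.round(r[0],1),np.round(r[1],1),round(r[2],1))
        if n=="guides":
            for s in(-1,1):
                g=q[(q[:,1]-.047)*s>0]; g=g[g[:,0]>.53]; print("  side",s,len(g),np.polyfit(g[:,0],g[:,1],1).round(3),g[:,1].mean().round(4))
print(env.sense()["t"])
for y in(R(0),R(np.pi)): print(solver.inverse_kinematics([.501,-.248,.031+.1],y), solver.inverse_kinematics([.58,.047,.075],y))
print(viewer.camera_info("wrist")["T_tool_cam"].round(3))
E
```

```text
top carrier 1240 [ 0.5442 -0.2395  0.0112] [ 550.2 -249.9] [219.9 138.5] 0.4
top cgrip 190 [ 0.503  -0.2458  0.0687] [ 503.2 -246.1] [34.3 39.1] 89.7
top hood 2479 [0.6855 0.0404 0.1112] [687.7  40.5] [170.3 111.2] 84.8
top guides 349 [0.5619 0.0075 0.0613] [559.3  44.7] [154.  153.8] 85.9
  side -1 118 [-0.164  0.093] -0.0034
  side 1 124 [-0.057  0.135] 0.1015
top deck 1710 [0.5659 0.0516 0.0407] [559.1  49.4] [138.1 161.7] 88.9
top dish 481 [ 0.5925 -0.2464  0.0278] [ 599.7 -251.3] [ 70.7 185.2] 56.7
scene carrier 794 [ 0.5466 -0.236   0.0121] [ 550.7 -249.4] [215.9 138.8] 0.1
scene cgrip 120 [ 0.5063 -0.2425  0.0684] [ 503.9 -242.7] [43.3 34.8] 5.8
scene hood 2013 [0.695  0.0426 0.1113] [687.2  42.4] [170.1 113.9] 84.3
scene guides 158 [0.5392 0.0095 0.0616] [541.1  57.8] [123.7 115.7] 86.1
  side -1 46 [-0.116  0.068] 0.0033
  side 1 46 [-0.094  0.159] 0.1057
scene deck 659 [0.5413 0.0546 0.0413] [535.1  50.3] [146.1  98.5] 83.5
scene dish 391 [ 0.5952 -0.2445  0.0279] [ 596.6 -248.9] [ 77.9 194.8] 69.2
2.2
[ 0.78786351  0.47532168 -0.49211615  1.87346254  0.28851986  0.86319621
  0.15246282] [ 0.32325304  0.62703459 -0.61171553  1.84243201  0.47749738  0.82302993
 -0.53165856]
[ 0.28390738  0.41680104  0.14478713  1.90759362 -0.07977582  0.82266644
 -2.67081133] [ 0.71385424  1.06380279 -1.33442897  1.82008082  1.11178449  1.24698904
  2.17314865]
[[-0.001  0.969  0.245  0.069]
 [ 1.     0.001 -0.002 -0.   ]
 [-0.002  0.245 -0.969 -0.169]
 [ 0.     0.     0.     1.   ]]
```

```bash
python3 - <<'E'
from h import *
env.reach([.502,-.247,.2],R(0.0))
s=env.sense(); p,d=viewer.read_camera("wrist"); cv2.imwrite("pics/w1.png",p[...,::-1])
for n in("grip","pocket","carrier"):
    print(n,[(np.round(x["at"],4).tolist(),round(x["score"],2)) for x in tip_of("wrist",n)[:2]])
i=viewer.camera_info("wrist");K=i["intrinsics"];T=i["T_tool_cam"]
v,u=np.mgrid[:400,:640];x=(u-K[0,2])/K[0,0];y=(v-K[1,2])/K[1,1];r=np.hypot(x,y)+1e-9
t=np.tan(np.minimum(r,1.4));C=np.stack([x/r*t*d,-y/r*t*d,-d,np.ones_like(d)],-1)
W=(C@T.T)[...,:3]@s["tcp_rot"].T+s["ee_pos"]; m=(d>0)&(r<1.4)
np.save("w1.npy",W)
for n,lo,hi,b in(("plate",.005,.016,(.45,.66,-.31,-.19)),("grip",.06,.075,(.46,.55,-.30,-.19)),("dish",.021,.032,(.53,.66,-.30,-.19))):
    q,rr=rect(W,m,lo,hi,b); print(n,len(q),np.median(q,0).round(4),np.round(rr[0],1),np.round(rr[1],1),round(rr[2],1))
print(s["t"],s["joint_positions"].round(2),s["ee_pos"],s["wrist_force"])
E
```

```text
grip [([0.509, -0.2458, 0.0508], 0.95)]
pocket [([0.5965, -0.2445, -0.0012], 0.66)]
carrier [([0.5557, -0.2453, 0.0027], 0.95)]
plate 5819 [ 0.5431 -0.2313  0.0105] [ 557.9 -245.9] [ 89.9 170.5] 89.5
grip 1270 [ 0.5022 -0.2447  0.0673] [ 502.7 -244.7] [33.  39.7] 89.7
dish 2811 [ 0.5914 -0.2456  0.0259] [ 592.7 -246.7] [70.9 71.7] 69.0
4.025 [ 0.8   0.38 -0.49  1.82  0.21  0.99  0.21] [ 0.50134866 -0.24882225  0.19987755] [0.66927625 0.39899016 0.91520137]
```

View pics/w1.png

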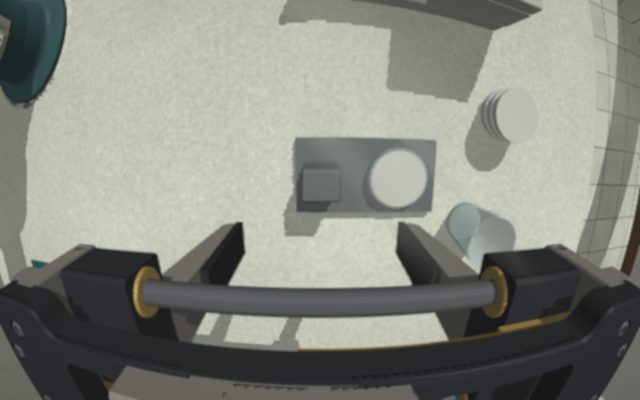

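The wrist view shows the carrier centred near (365,175), grip block at (322,183), dish at (398,178), with the beaker and dishes clear of the fingers. Next step is to grasp, lift and carry it to the reader's mouth.

```bash
cat >> h.py <<'E'
O=np.array([.6125,.0485]); YAW=-.094; ZO=.031
def at(x,y,z,yaw=None,O=O,ZO=ZO):
    c,s=np.cos(YAW),np.sin(YAW)
    a,b=x-.055,y
    return [O[0]+c*a-s*b,O[1]+s*a+c*b,z+ZO]
def rd(msg=""):
    s=env.sense(); e=s["ee_pos"]; d=e[:2]-O; c,sn=np.cos(YAW),np.sin(YAW)
    f=s["wrist_force"]; 
    print(msg,"t%.2f"%s["t"],"carrier x %.1f y %.1f z %.1f mm"%(1e3*(c*d[0]+sn*d[1]+.055),1e3*(-sn*d[0]+c*d[1]),1e3*(e[2]-ZO)),
     "F",np.round([c*f[0]+sn*f[1],-sn*f[0]+c*f[1],f[2]],2),"M",s["moment"].round(2),"w %.1f g %.0f"%(1e3*s["gripper_width"],s["grasp_force"]))
    return s
E
python3 - <<'E'
from h import *
env.movel([.5028,-.2455,.09],R(-.006)); print(env.sense()["ee_pos"])
env.movel([.5028,-.2455,.031],rate=.1); env.pause(.2); print(env.sense()["ee_pos"]); rd()
effector.grasp(45); rd("grasped")
env.movel([.5028,-.2455,.160],rate=.15); rd("lifted")
env.movel(at(-.11,0,.125),R(YAW),rate=.2); env.pause(.3); s=rd("pre"); print(s["ee_pos"],at(-.11,0,.125))
p,P,m=cloud("top"); cv2.imwrite("pics/t2.png",cv2.resize(p[100:250,220:380,::-1],None,fx=4,fy=4))
s=env.sense(); p,d=viewer.read_camera("wrist"); cv2.imwrite("pics/w2.png",p[...,::-1]); np.save("w2d.npy",d)
for n in("grip","pocket","carrier","hood_edge","deck","reader"):
    print(n,[(np.round(x["at"],4).tolist(),round(x["score"],2)) for x in tip_of("wrist",n)[:2]])
E
```

```text
[ 0.50349703 -0.24560889  0.09072183]
[ 0.50327946 -0.24572779  0.03168945]
 t6.05 carrier x -26.1 y -303.2 z 0.7 mm F [-0.17  0.51  0.2 ] M [-0.09 -0.07 -0.01] w 91.9 g 0
grasped t6.88 carrier x -26.7 y -303.0 z -0.0 mm F [ 0.11 -0.61  0.37] M [-0.03 -0.07  0.04] w 39.8 g 45
lifted t7.89 carrier x -27.4 y -302.8 z 128.1 mm F [ 0.06  0.33 -1.62] M [-0.04  0.05  0.  ] w 39.6 g 45
pre t9.92 carrier x -109.9 y -0.3 z 125.0 mm F [ 0.2  -0.56 -1.7 ] M [-0.07  0.03 -0.02] w 39.6 g 45
[0.44831271 0.06364318 0.15599291] [np.float64(0.44822843339316026), np.float64(0.06398716902905757), 0.156]
grip [([0.4551, 0.0639, 0.1734], 0.78)]
pocket [([0.5423, 0.0589, 0.1241], 0.86)]
carrier [([0.5039, 0.0562, 0.1251], 0.66)]
hood_edge [([0.6342, 0.0437, 0.0892], 0.66)]
deck []
reader []
```

View pics/w2.png

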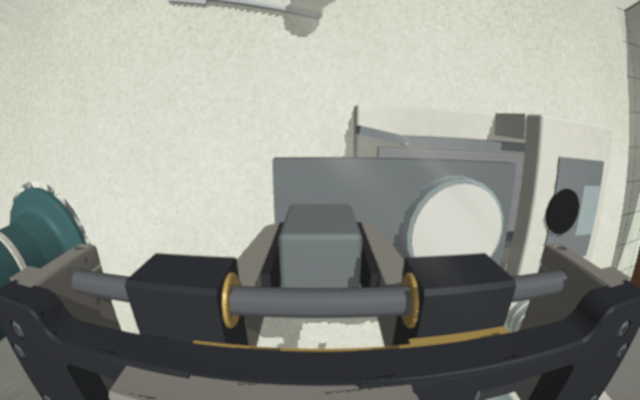

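The carrier is held level at (395,200) and the dish at (455,222) points at the hood on the right. The reader's left guide shows at (430,135). Before entering I'll refine the lateral alignment from this view.

```bash
python3 - <<'E'
from h import *
s=env.sense(); d=np.load("w2d.npy")
i=viewer.camera_info("wrist");K=i["intrinsics"];T=i["T_tool_cam"]
v,u=np.mgrid[:400,:640];x=(u-K[0,2])/K[0,0];y=(v-K[1,2])/K[1,1];r=np.hypot(x,y)+1e-9
t=np.tan(np.minimum(r,1.4));C=np.stack([x/r*t*d,-y/r*t*d,-d,np.ones_like(d)],-1)
W=(C@T.T)[...,:3]@s["tcp_rot"].T+s["ee_pos"]; m=(d>0)&(r<1.35)
c,sn=np.cos(YAW),np.sin(YAW); A=W.copy(); q=W[...,:2]-O; A[...,0]=c*q[...,0]+sn*q[...,1]; A[...,1]=-sn*q[...,0]+c*q[...,1]
def pts(lo,hi,b): return A[m&(A[...,2]>lo)&(A[...,2]<hi)&(A[...,0]>b[0])&(A[...,0]<b[1])&(A[...,1]>b[2])&(A[...,1]<b[3])]
def edge(q,ax,side,bins):  # extreme of axis 1-ax by bins along ax
    o=[]
    for k in range(len(bins)-1):
        z=q[(q[:,ax]>bins[k])&(q[:,ax]<bins[k+1])]
        if len(z)>3: o.append((round(float(bins[k]),3),round(float((z[:,1-ax].max() if side>0 else z[:,1-ax].min())*1e3),1)))
    return o
h=pts(.1,.12,(0,.16,-.12,.12)); print("hood",len(h),np.median(h[:,2]),"left edge y(85)",edge(h,0,1,np.arange(.02,.13,.02)),"front x(20)",edge(h,1,-1,np.arange(-.08,.09,.03)))
g=pts(.055,.066,(-.14,.02,.03,.1)); print("guideL inner(47.5)",len(g),edge(g,0,-1,np.arange(-.13,.02,.015)))
p=pts(.126,.145,(-.21,-.01,-.06,.06)); print("plate",len(p),np.median(p[:,2]),"left(45)",edge(p,0,1,np.arange(-.19,-.03,.02)),"rear",edge(p,1,-1,np.arange(0,.045,.01)),"front",edge(p,1,1,np.arange(-.04,.045,.01)))
pl=p[(p[:,2]<.139)]; print("plane",np.linalg.lstsq(np.c_[pl[:,:2],np.ones(len(pl))],pl[:,2],rcond=None)[0].round(4))
for X in(-.17,-.16,-.15,-.14): print(X,solver.inverse_kinematics(at(X,0,.052),R(YAW)))
E
```

```text
hood 10484 0.10891376482999729 left edge y(85) [(0.02, 85.1), (0.04, 85.2), (0.06, 85.1), (0.08, 85.1), (0.1, 85.1)] front x(20) [(-0.08, 19.4), (-0.05, 18.8), (-0.02, 19.0), (0.01, 18.7), (0.04, 18.8)]
guideL inner(47.5) 1375 [(-0.13, 54.1), (-0.115, 50.9), (-0.1, 47.6), (-0.085, 47.3), (-0.07, 47.5), (-0.055, 47.3), (-0.04, 47.3), (-0.025, 47.4), (-0.01, 47.4)]
plate 11989 0.13548786145736405 left(45) [(-0.19, 44.9), (-0.17, 44.9), (-0.15, 45.0), (-0.13, 45.3), (-0.11, 45.1), (-0.09, 45.1), (-0.07, 45.2)] rear [(0.0, -194.6), (0.01, -194.6), (0.02, -194.2), (0.03, -194.5)] front [(-0.04, -24.8), (-0.03, -23.8), (-0.02, -24.3), (-0.01, -24.6), (0.0, -24.2), (0.01, -24.4), (0.02, -23.5), (0.03, -24.0)]
plane [-0.0016 -0.0189  0.1356]
-0.17 [ 0.25993949  0.32862837 -0.58539855  2.27014198  0.31292481  0.6178441
 -0.65227768]
-0.16 [ 0.25979674  0.34241409 -0.57955877  2.24961393  0.3190019   0.62651094
 -0.64812674]
-0.15 [ 0.25974217  0.35615135 -0.57420185  2.22890175  0.32478984  0.63537551
 -0.64395571]
-0.14 [ 0.25975905  0.3698497  -0.56929638  2.20800615  0.33032061  0.64443288
 -0.63977502]
```

Alignment is within about 0.5 mm. Lowering and sliding in.

```bash
python3 - <<'E'
from h import *
env.movel(at(-.12,0,.070),rate=.15); rd()
env.movel(at(-.12,0,.050),rate=.06); s=rd("down")
if abs(s["wrist_force"][2]+1.7)<3:
    env.movel(at(-.06,0,.050),rate=.06); rd("mid")
    env.movel(at(-.022,0,.050),rate=.06); env.pause(.2); rd("in")
    for z in(.047,.0455,.044,.0425,.041):
        env.movel(at(-.022,0,z),rate=.03); env.pause(.1); s=rd("z%.4f"%z)
        if s["wrist_force"][2]>4.5: break
E
```

```text
t10.84 carrier x -119.7 y 0.4 z 70.3 mm F [ 0.64  0.45 -1.21] M [ 0.01 -0.01 -0.02] w 39.8 g 45
down t11.32 carrier x -120.2 y 0.1 z 49.8 mm F [-0.45  0.27 -2.89] M [-0.01  0.01  0.06] w 39.9 g 45
mid t12.47 carrier x -60.5 y 0.0 z 49.9 mm F [-0.55  0.33 -1.26] M [-0.08  0.    0.04] w 39.8 g 45
in t13.46 carrier x -22.3 y 0.0 z 50.0 mm F [ 0.94  1.02 -2.29] M [ 0.01 -0.04  0.02] w 39.7 g 45
z0.0470 t13.81 carrier x -22.0 y 0.0 z 47.0 mm F [-0.04 -0.61 -1.26] M [-0.02  0.02 -0.02] w 39.7 g 45
z0.0455 t14.16 carrier x -21.7 y 0.1 z 45.7 mm F [ 0.52  0.99 -0.21] M [-0.09 -0.19 -0.04] w 39.7 g 45
z0.0440 t14.51 carrier x -21.8 y 0.1 z 44.2 mm F [0.14 0.26 1.42] M [-0.05 -0.3   0.05] w 39.3 g 45
z0.0425 t14.86 carrier x -21.7 y 0.1 z 42.7 mm F [-0.02  0.44  2.72] M [-0.08 -0.41  0.04] w 40.0 g 45
z0.0410 t15.21 carrier x -21.7 y 0.1 z 41.2 mm F [-0.89  0.2   3.84] M [-0.06 -0.5   0.03] w 40.1 g 45
```

```bash
python3 - <<'E'
from h import *
x=-.0215
while x<.024:
    x+=.002
    env.movel(at(x,0,.041),rate=.03)
    f=[]
    for _ in range(3): env.pause(.03); s=env.sense(); f.append(np.r_[s["wrist_force"],s["moment"]])
    f=np.mean(f,0); fx=f[0]*np.cos(YAW)+f[1]*np.sin(YAW)
    print("x %.1f fx %.2f fz %.2f my %.2f"%(x*1e3,fx,f[2],f[4]))
    if fx<-5 or f[2]<0.3 or f[2]>8: break
rd()
E
```

```text
x -19.5 fx -2.87 fz 4.63 my 0.17
x -17.5 fx -2.97 fz 4.36 my 0.20
x -15.5 fx -2.27 fz 3.83 my 0.02
x -13.5 fx -1.58 fz 3.70 my -0.06
x -11.5 fx 3.32 fz -1.03 my -0.92
 t16.96 carrier x -10.4 y -0.0 z 41.0 mm F [ 3.19  0.76 -1.24] M [-0.09 -1.02  0.03] w 39.7 g 45
```

The stage sprang back and the pin's bevel now pushes forward, so the pocket is over the pin at carrier x ≈ -10 mm. Next I'll centre it and press.

```bash
python3 - <<'E'
from h import *
for x in(-.0095,-.0085):
    env.movel(at(x,0,.041),rate=.03); env.pause(.15); s=rd("x")
for z in(.040,.039,.0375):
    env.movel(at(-.0085,0,z),rate=.03); env.pause(.15); s=rd("z%.4f"%z)
# probe: stay within the pocket?
env.movel(at(-.0065,0,.0375),rate=.03); env.pause(.15); rd("probe+2")
p,d=viewer.read_camera("wrist"); cv2.imwrite("pics/w3.png",p[...,::-1])
E
```

```text
x t17.36 carrier x -10.0 y -0.2 z 40.7 mm F [ 0.18 -0.41 -2.3 ] M [-0.15 -0.1  -0.01] w 40.0 g 45
x t17.76 carrier x -8.7 y 0.1 z 41.0 mm F [-0.34  0.08 -1.99] M [-0.07  0.02 -0.01] w 40.0 g 45
z0.0400 t18.16 carrier x -8.5 y 0.0 z 40.0 mm F [-0.34 -0.62 -1.18] M [ 0.02  0.01 -0.01] w 39.9 g 45
z0.0390 t18.56 carrier x -8.5 y 0.0 z 39.1 mm F [-0.79  0.54  0.5 ] M [ 0.05  0.17 -0.07] w 39.9 g 45
z0.0375 t18.96 carrier x -8.4 y 0.1 z 37.6 mm F [-0.47 -0.55  1.21] M [-0.06  0.21 -0.02] w 39.9 g 45
probe+2 t19.36 carrier x -6.4 y 0.1 z 37.5 mm F [-0.61  0.25  2.26] M [0.03 0.08 0.04] w 39.7 g 45
```

View pics/w3.png

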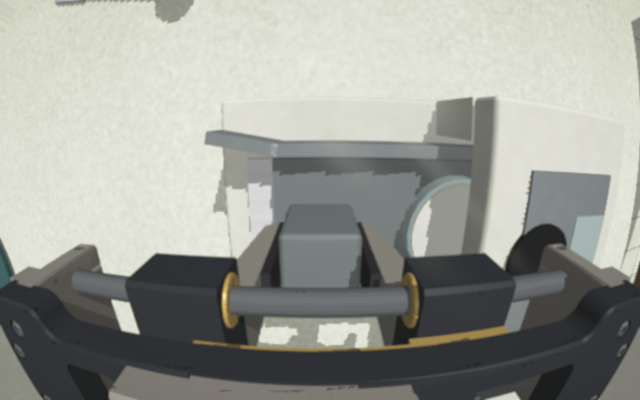

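The carrier lies between the guides with the dish at (440,225) partly under the hood. I'll confirm pin capture by pushing forward gently, then press to the stop.

```bash
python3 - <<'E'
from h import *
x=-.0065
for k in range(5):
    x+=.001; env.movel(at(x,0,.0375),rate=.03); env.pause(.15); s=rd("x%.1f"%(x*1e3))
    f=s["wrist_force"]; 
    if f[0]*np.cos(YAW)+f[1]*np.sin(YAW)<-4: break
E
```

```text
x-5.5 t19.81 carrier x -5.7 y 0.0 z 37.4 mm F [-2.34 -0.2   2.65] M [0.07 0.4  0.05] w 39.9 g 45
x-4.5 t20.21 carrier x -5.6 y 0.0 z 37.1 mm F [-5.09  0.85  2.67] M [0.14 0.74 0.01] w 39.8 g 45
```

The pin stops it at -5.6 mm, so it's captured. Backing off to the centre and pressing.

```bash
python3 - <<'E'
from h import *
env.movel(at(-.0078,0,.0372),rate=.03); env.pause(.1); rd()
effector.grasp(58)
for z in(.0355,.034,.033,.0325,.032,.0315,.031,.0305):
    env.movel(at(-.0078,0,z),rate=.03); env.pause(.25); s=rd("z%.4f"%z)
    if s["wrist_force"][2]>13: break
print(s["tcp_rot"][:,2])
s=env.sense(); d=viewer.read_camera("wrist")[1]
i=viewer.camera_info("wrist");K=i["intrinsics"];T=i["T_tool_cam"]
v,u=np.mgrid[:400,:640];x=(u-K[0,2])/K[0,0];y=(v-K[1,2])/K[1,1];r=np.hypot(x,y)+1e-9
t=np.tan(np.minimum(r,1.4));C=np.stack([x/r*t*d,-y/r*t*d,-d,np.ones_like(d)],-1)
W=(C@T.T)[...,:3]@s["tcp_rot"].T+s["ee_pos"]
q=W[162:190,280:405].reshape(-1,3); q=q[abs(q[:,2]-np.median(q[:,2]))<.004]
print("plate",len(q),np.median(q,0),np.linalg.lstsq(np.c_[q[:,:2]-q[:,:2].mean(0),np.ones(len(q))],q[:,2],rcond=None)[0].round(4))
E
```

```text
t20.57 carrier x -6.9 y 0.1 z 37.6 mm F [0.84 1.01 1.58] M [-0.01 -0.27  0.01] w 39.7 g 45
z0.0355 t21.28 carrier x -7.5 y -0.0 z 35.7 mm F [3.07 0.54 3.87] M [-0.1  -0.75  0.01] w 40.0 g 58
z0.0340 t21.78 carrier x -7.5 y 0.0 z 34.2 mm F [ 2.87 -1.12  5.06] M [-0.11 -0.64  0.03] w 39.6 g 58
z0.0330 t22.28 carrier x -7.5 y -0.0 z 33.3 mm F [ 1.98 -0.31  6.05] M [-0.16 -0.64  0.01] w 39.5 g 58
z0.0325 t22.78 carrier x -7.5 y -0.0 z 32.8 mm F [3.95 0.32 6.92] M [-0.08 -0.6  -0.01] w 39.5 g 58
z0.0320 t23.28 carrier x -7.5 y 0.0 z 32.4 mm F [ 2.78 -0.71  7.05] M [-0.09 -0.62 -0.05] w 39.8 g 58
z0.0315 t23.78 carrier x -7.5 y 0.0 z 31.9 mm F [ 2.22 -0.68  7.4 ] M [-0.09 -0.59 -0.02] w 39.8 g 58
z0.0310 t24.28 carrier x -7.5 y 0.0 z 31.9 mm F [ 1.78 -1.15 10.21] M [-0.17 -0.3  -0.04] w 39.6 g 58
z0.0305 t24.78 carrier x -7.5 y 0.1 z 31.8 mm F [-0.9  -1.19 14.55] M [-0.19  0.05 -0.05] w 40.0 g 58
[ 7.47285599e-04 -7.01817134e-04 -9.99999475e-01]
plate 3483 [0.56810372 0.08703899 0.04229018] [ 0.0011 -0.0001  0.0423]
```

The stage is on its stop at z = 32 mm, the press is 14.5 N and the plate is flat to about 1 mrad. Handing in.

```bash
python3 - <<'E'
from h import *
env.pause(.3); rd(); print(workorder.finish_job())
E
```

```text
t25.13 carrier x -7.5 y 0.0 z 31.8 mm F [-0.73 -1.45 14.49] M [-0.2   0.02 -0.02] w 39.8 g 58
the job is handed in; nothing more can be done
None
```

I handed the job in at about 25 s with the carrier's pocket over the pin and the carrier held flat, pressed to the stage's stop at about 14 N; the judge's verdict was not shown.

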